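Lean the teak board against the upstand and chock its foot with the stone

ROBOT

A 6-joint arm with a two-finger parallel gripper is mounted at the origin on the work surface. World frame = base frame: x ahead of the robot, y to its left, z up, the work surface at z = 0. Lengths are in m, angles in rad, forces in N, time in s.
With the tool pointing down it reaches from about 0.325 to 0.775 m from the base axis. Payload 5.5 kg.
Tool frame: the origin (TCP) lies between the finger pads; the fingertips stand manip.finger_overhang ahead of it and the grasp point (between the pads) lies 11 mm behind it (manip.finger_overhang is the distance from the TCP to the fingertips, in m); z points along the fingers, y is the line along which they close (so a half turn about z gives the same grasp; the last joint's range is limited). The gripper opens to 85 mm and grips with 20 to 120 N. Pads are 22 mm wide; open, the fingers measure 114 mm over their backs; the gripper's body (76 mm by 85 mm) begins 54 mm behind the grasp point. The pads swing forward as they close: fully open they stand 13 mm farther back than shut.
Start: joints at [-1.294, 0.091, 1.231, -0, 1.82, -0.057], TCP at [0.197, -0.567, 0.239] pointing down, gripper open.
Joint ranges: [-2.87, 2.87], [-0.86, 2.18], [0.17, 2.46], [-1.51, 4.65], [0.06, 2.69], [-2.65, 2.65]. Speed limits (rad/s): [2.57, 2.57, 3.01, 3.14, 3.14, 3.14].

INTERFACE

Orientations are given as a rotation vector (axis times angle).
In Python, from bench import manip gives the robot as it stands.
- The arm moves only by the tool jog_arm, never from a script. Its argument "series" is text: rows parted by semicolons, each of 7 numbers parted by spaces: the gripper command: -1 is fully open, 1 is shut, values between are in proportion, then the shift along the tool's x, y, z in units of 25 mm (1.0 is 25 mm), then the turn, a rotation vector about the tool's x, y, z in rad. A call has 1 to 5 rows; each row shifts and turns the commanded pose from where the row before left it, along the tool's axes as they then stand; what a row does not reach is not made up. A row lasts 1/12 s, in which the tool goes at most 41.7 mm and 7.16 degrees, less where a joint would pass 70% of its speed; a pose out of reach is approached as far as the arm can. A call is refused whole if a number of a shift passes 1 or a number of a turn 0.125, either way. A call with a gripper value outside its range is refused whole. The fingers move at their own pace and stop on an object; the grip force is fixed at half the most. Time passes only in rows, so rows that do not move let the fingers close. It gives the time, the measured TCP pose, the force, the opening and the grip force at its end, in the units of the state.
- manip.observe(): the state, without advancing time (a new reading comes with each control period).
- manip.get_image(name): name is "scene" or "top" or "wrist"; returns a dict with "img" (420x560x3 uint8, red, green, blue), "mtx" (3x3 intrinsics, pixels), "cam_to_world" (4x4, takes a point from camera to world coordinates). Camera axes: x right, y up, looking along -z (the intrinsics and any distortion apply to the point x, -y, -z); pixel columns grow to the right and rows downward; lengths in m; the calibration is good to about 2 mm. A picture is of the moment at which its call begins. There is no depth.
- manip.close_job(): hands the job in; it is judged then, once.
The state is a dict: "time": time; "joint_pos": joint angles; "dq": joint speeds; "tau": joint torques, N m; "ee_pos": TCP position; "orientation": TCP orientation; "wrist_force": force on the tool from outside, world axes, zero at the start; "wrist_torque": the same for the moment, N m; "grip_width": finger opening in m; "grip_force": force on a finger pad.
Only numpy, scipy, OpenCV 4.12 (cv2) and the standard library are available. Lean on these libraries where they do the work, as an engineer would, in place of code of your own. Each camera call takes 0.05 s, during which the arm holds its last target. There are 200 camera calls.

TASK

The teak board has drained in its sloping steel rack: lift it out, stand it on the granite slab with its short edge down and gently lean it back, square, against about the middle of the white upstand along the slab's side, at a safe slope of about 20 degrees from upright, and let go. Then lay the grinding stone on the slab end-on to the upstand, flat side down, with one end right up against the middle of the board's foot so that it cannot slip out. Leave the other things standing where they are.

Things in the scene. Friction and masses are not known exactly. Their poses are not given: they have to be found in the camera images.
- board: Teak board with two dark stripes, 120 (x) x 16 (y, thickness) x 200 (z, up along the board) mm, about 0.26 kg. Origin: centre of its lower 120 x 16 edge. Starts in the rack, sloping 30 degrees from vertical with its top towards the rack's +y and its x along the rack's x; its upper 80 mm stands clear and can be gripped across the thickness with the tool tilted along the board.
- board_foot (a point): Centre of the board's lower edge face (same place and axes as board).
- board_top (a point): Centre of the board's upper edge face, 200 mm along the board's z from the foot.
- rack: Fixed sloping steel drainer, base 180 x 150 mm, origin under its centre. The board's foot sits at y -50, z 42 mm in its frame: two back bars support the board's lower 112 mm on its +y side, two lips 22 mm high (along the board) hold its foot on the -y side with 3 mm play. Draw the board out along its own slope.
- slab: Fixed dark granite slab 400 x 400 x 30 mm, origin under its centre, top at z 30 mm. Along its +y edge a fixed white upstand (the wall) runs its whole length in x: face towards -y at y 180 mm, upper edge at z 150 mm (120 above the slab). A leaning board rests against that upper front edge: with the lower rear edge of its foot 44 mm out from the face it slopes 20 degrees.
- stone: Grey grinding stone, D-shaped section: flat underside, vertical sides up to 26 mm, rounded top; 52 mm wide (its x), 110 mm long (its y), 52 mm high, 0.72 kg (varies by a fifth). Origin: centre of its underside. Its end faces are flat and upright. Starts on the slab, about end-on to the upstand but turned up to 30 degrees.
- stone_end_a (a point): Foot of the stone's +y end face, at the level of its underside, mid-width.
- stone_end_b (a point): Foot of the stone's -y end face, at the level of its underside, mid-width.
- bowl: Blue ceramic bowl, 96 mm across, 45 mm high, origin under its centre; bystander on the slab.
- container: Green plastic box with pale snap lid, 92 x 92 x 67 mm, origin under its centre; bystander on the slab (it and the bowl may swap places).
- scoop: Teak scoop about 155 mm long lying along its y, 45 mm wide, 26 mm high; bystander on the slab.
- jar: Amber jar, 72 mm across, 110 mm high, origin under its centre; bystander on the table.
Not all that is in view belongs to the job. Of the things shaped like the board, the wooden one is meant.

How it is judged:
By the outcome, as a careful person would: the job done as asked, in the order asked, and still so for the second after the job is handed in, with the robot touching nothing.
It also fails if it takes over 59 s, if anything falls off the work surface, if the arm or the gripper's body presses on something with over 40 N, if the wrist force passes 120 N, or if a joint passes its speed limit or range.

## Working session

There is one attempt and no reset: what is moved stays moved. The work goes in short steps, Python scripts to look and compute and a tool call to move; the robot and the scene stay as the last step left them, time stands still between calls to the robot, and variables do not carry over. Pictures are saved under pics/ and viewed, at most 10 in all, crops included, and the job is handed in when it is done.

Besides the shell and the picture viewer there is one more tool, called after "Call:" by a JSON object that holds its "op" and its "data". jog_arm: Moves the arm, as the interface text tells. Its arguments: {"type":"object","properties":{"series":{"type":"string"}},"required":["series"]}

```bash
mkdir -p pics; python3 - <<'E'
from bench import manip
import cv2
print(manip.finger_overhang, manip.observe())
for n in ("scene","top"):
    d=manip.get_image(n); cv2.imwrite(f"pics/{n}0.png",cv2.resize(d["img"][:,:,::-1],(784,588),interpolation=cv2.INTER_CUBIC)); print(n,d["mtx"].tolist(),d["cam_to_world"].round(4).tolist(), [k for k in d])
E
```

```text
0.008 {'time': 0.0, 'joint_pos': array([-1.29369638e+00,  9.18932643e-02,  1.23190539e+00, -1.77493796e-05,
        1.81979124e+00, -5.67054763e-02]), 'dq': array([ 0.00059751,  0.00114341, -0.00058054, -0.00025679, -0.00123992,
       -0.00010237]), 'tau': array([ 1.12719135e-03, -4.58728695e+01, -4.18027067e+01, -4.50263656e-05,
        1.16116033e-02, -1.63838342e-05]), 'ee_pos': array([ 0.19650094, -0.5666272 ,  0.23811924]), 'orientation': array([-3.09598266e+00, -5.21573112e-01,  3.71647363e-04]), 'wrist_force': array([ 0.71401898, -0.61664484, -0.27072297]), 'wrist_torque': array([ 0.01899196, -0.00471965,  0.02718491]), 'grip_force': 0.0, 'grip_width': 0.08528891868080433}
scene [[412.3702395090295, 0.0, 277.72184687532496], [0.0, 412.3702395090295, 209.40940283169115], [0.0, 0.0, 1.0]] [[0.6528, -0.4861, 0.581, 1.0028], [0.7573, 0.4383, -0.4842, -0.607], [-0.0193, 0.7561, 0.6542, 0.7865], [0.0, 0.0, 0.0, 1.0]] ['img', 'mtx', 'cam_to_world']
top [[513.2592230154081, 0.0, 277.72307936236757], [0.0, 513.2592230154081, 217.13327099204568], [0.0, 0.0, 1.0]] [[0.0233, 0.984, -0.1765, 0.2636], [-0.9996, 0.0261, 0.0139, -0.1287], [0.0183, 0.1761, 0.9842, 1.3184], [0.0, 0.0, 0.0, 1.0]] ['img', 'mtx', 'cam_to_world']
```

View pics/scene0.png

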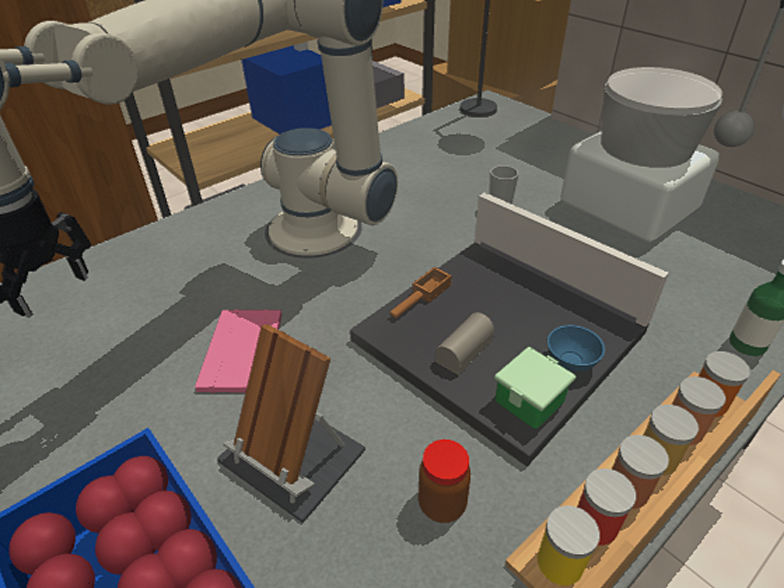

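View pics/top0.png

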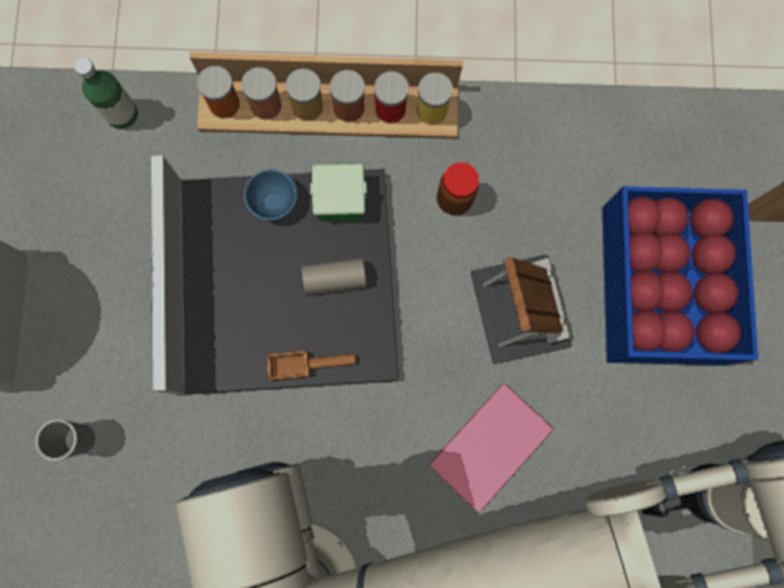

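The pink board, at about (238,350) in the scene view, lies flat on the table and isn't wood. The brown striped one in the rack, at about (283,400), is the teak board. I'll confirm it and measure in enlarged crops.

```bash
cat > h.py <<'E'
import numpy as np, cv2
from bench import manip
def crop(d,c0,r0,w,h,s):
    return cv2.resize(np.ascontiguousarray(d["img"][r0:r0+h,c0:c0+w,::-1]),(w*s,h*s),interpolation=cv2.INTER_CUBIC)
def proj(d,P):
    T=np.linalg.inv(d["cam_to_world"]); p=np.atleast_2d(P)@T[:3,:3].T+T[:3,3]
    q=np.c_[p[:,0],-p[:,1],-p[:,2]]@d["mtx"].T
    return q[:,:2]/q[:,2:]
def plane(d,uv,z):
    uv=np.atleast_2d(uv).astype(float); r=np.c_[uv,np.ones(len(uv))]@np.linalg.inv(d["mtx"]).T
    r=(r*[1,-1,-1])@d["cam_to_world"][:3,:3].T; o=d["cam_to_world"][:3,3]
    return o+r*((z-o[2])/r[:,2])[:,None]
def tri(ds,uvs):
    A=np.zeros((3,3));b=np.zeros(3)
    for d,uv in zip(ds,uvs):
        o=d["cam_to_world"][:3,3]; r=plane(d,uv,0)[0]-o; r/=np.linalg.norm(r); M=np.eye(3)-np.outer(r,r); A+=M;b+=M@o
    return np.linalg.solve(A,b)
E
python3 - <<'E'
from h import *
import pickle
s,t=manip.get_image("scene"),manip.get_image("top"); pickle.dump((s,t),open("im0.pkl","wb"))
m=np.zeros((580,800,3),np.uint8); m[:,:460]=crop(s,150,225,115,145,4); m[:400,460:]=crop(t,330,170,85,100,4)
cv2.imwrite("pics/b.png",m); cv2.imwrite("pics/ss.png",crop(s,240,135,245,200,3)); cv2.imwrite("pics/ts.png",crop(t,100,105,190,180,3))
E
```

```text
(no output)
```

View pics/b.png

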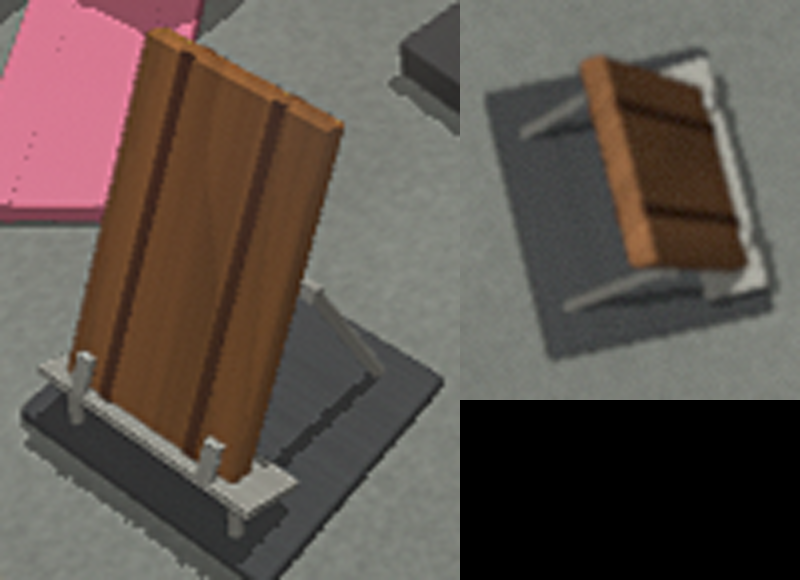

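View pics/ss.png

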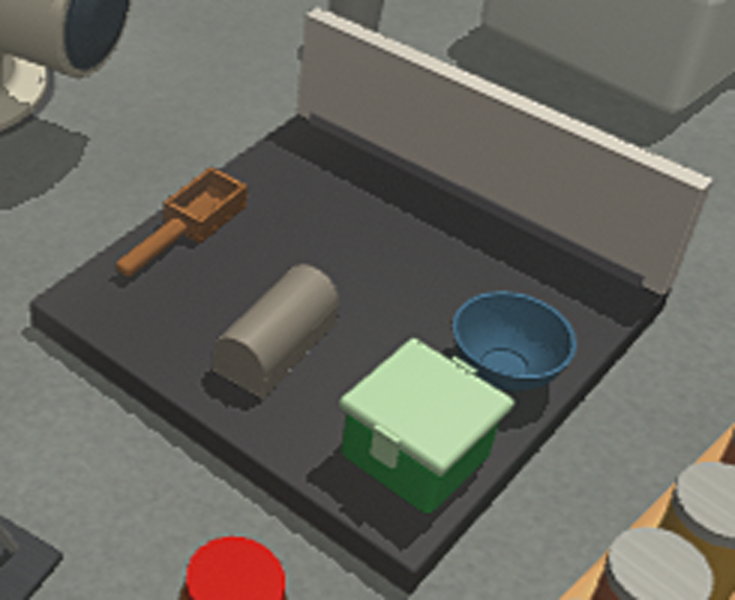

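View pics/ts.png

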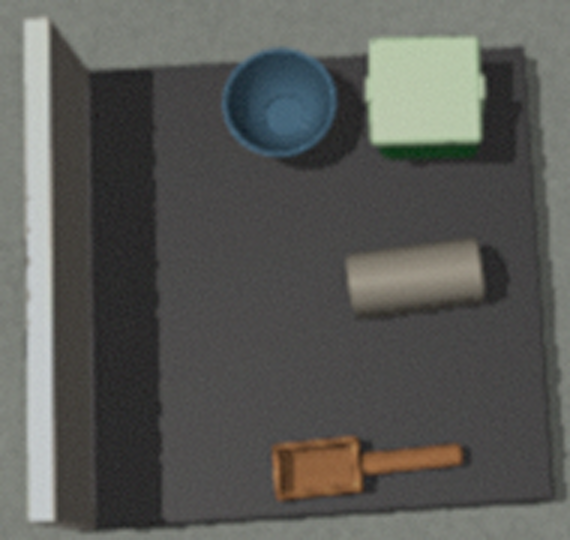

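The crops confirm the teak board: brown, with two dark stripes, its top edge at crop (150,35) to (343,125), standing in the rack. The slab, wall and stone corners can all be read, so I'll fit poses to them.

```bash
cat > fit.py <<'E'
from h import *
import pickle
from scipy.optimize import least_squares
from scipy.spatial.transform import Rotation as R
s,t=pickle.load(open("im0.pkl","rb"))
nat=lambda uv,o,k:(np.array(uv)+.5)/k-.5+o
def fit(obs,x0,pose,lab):
    f=lambda p:np.concatenate([(proj(d,pose(p,np.array(P)/1e3))[0]-uv) for d,P,uv in obs])
    r=least_squares(f,x0,loss='soft_l1'); print(lab,r.x.round(4),'tilt/yaw deg',np.degrees(r.x[3:]).round(2),'\n',f(r.x).reshape(-1,2).round(1).tolist()); return r.x
B=lambda p,P:R.from_euler('zx',[p[3],-p[4]]).apply(P)+p[:3]
S=lambda p,P:R.from_euler('z',p[3]).apply(P)+p[:3]
sb=lambda *a:nat(a,(150,225),4); tb=lambda x,y:nat((x-460,y),(330,170),4); ss=lambda *a:nat(a,(240,135),3); ts=lambda *a:nat(a,(100,105),3)
b=fit([(s,(60,-8,200),sb(331,132)),(s,(60,8,200),sb(343,124)),(s,(-60,-8,200),sb(150,37)),(s,(-60,8,200),sb(163,28)),(s,(60,-8,0),sb(240,481)),
 (t,(60,8,200),tb(584,62)),(t,(60,-8,200),tb(608,56)),(t,(-60,8,200),tb(632,266)),(t,(-60,-8,200),tb(657,266))],[.4,-.4,.04,0.1,.5],B,'board')
print('top',B(b,np.array([0,0,.2])))
print('tri top corner',tri((s,t),(sb(331,132),tb(608,56))),B(b,np.array([.06,-.008,.2])))
w=fit([(s,(-200,180,150),ss(306,18)),(s,(200,180,150),ss(703,190)),(s,(-200,-200,30),ss(30,308)),(s,(200,-200,30),ss(410,572)),(s,(200,200,30),ss(667,293)),
 (t,(200,180,150),ts(48,18)),(t,(-200,180,150),ts(55,520)),(t,(200,-200,30),ts(522,48)),(t,(-200,-200,30),ts(552,500)),(t,(200,180,30),ts(90,70)),(t,(-200,180,30),ts(93,528))],[.4,.1,0,0],S,'slab')
g=fit([(s,(-26,-55,0),ss(212,371)),(s,(26,-55,0),ss(263,397)),(s,(26,55,0),ss(337,316)),(t,(0,55,52),ts(349,283)),(t,(26,55,26),ts(346,254)),(t,(-26,55,26),ts(356,316)),(t,(26,-55,26),ts(477,240)),(t,(-26,-55,26),ts(485,300))],[.45,.1,.03,0],S,'stone')
Si=lambda P:R.from_euler('z',-w[3]).apply(np.asarray(P)-w[:3])
print('stone in slab',Si(g[:3]),np.degrees(g[3]-w[3]))
np.savez('p.npz',b=b,w=w,g=g)
E
python3 fit.py
```

```text
board [ 0.4847 -0.4249  0.0229  0.2302  0.3981] tilt/yaw deg [13.19 22.81] 
 [[-0.9, 5.5], [1.3, 4.8], [-0.8, -0.8], [1.6, -0.7], [-0.2, -3.6], [-0.7, 0.4], [0.2, -0.1], [-0.1, 0.6], [0.8, -1.3]]
top [ 0.48470824 -0.3474002   0.20730877]
tri top corner [ 0.5426545  -0.33847185  0.21564435] [ 0.54495081 -0.34195985  0.20502088]
slab [ 0.5382  0.0509 -0.0064  0.0858] tilt/yaw deg [4.92] 
 [[0.7, -0.5], [0.6, 1.2], [0.4, -1.8], [1.9, 1.0], [2.6, -1.5], [0.9, 0.6], [-0.1, 0.5], [0.4, 0.3], [0.1, 0.6], [0.2, 0.6], [1.1, 0.6]]
stone [ 0.5375 -0.0469  0.0309  0.1709] tilt/yaw deg [9.79] 
 [[-0.2, -1.3], [0.3, 0.0], [-0.0, 1.4], [-0.3, -0.7], [0.4, 1.1], [-0.3, 0.6], [0.1, -0.3], [0.3, -0.3]]
stone in slab [-0.00912523 -0.09736088  0.03731778] 4.873282831224732
```

```bash
sed -i "s/'zx'/'ZX'/" fit.py; python3 fit.py; python3 - <<'E'
from h import *
import pickle
s,t=pickle.load(open("im0.pkl","rb"))
ts=lambda x,y:((np.array([x,y])+.5)/3-.5+(100,105)); ss=lambda x,y:((np.array([x,y])+.5)/3-.5+(240,135))
print('top: wall edge',plane(t,[ts(48,18),ts(55,520)],.15),'slab',plane(t,[ts(522,48),ts(552,500)],.03))
print('scene: wall edge',plane(s,[ss(703,190),ss(306,18)],.15),'slab',plane(s,[ss(410,572),ss(30,308)],.03))
E
```

```text
board [ 0.5035 -0.4349  0.0337  0.2302  0.4717] tilt/yaw deg [13.19 27.02] 
 [[-1.1, 0.5], [1.2, 0.5], [-1.3, -1.4], [1.1, -0.6], [0.3, 0.6], [-0.8, 0.2], [0.0, -0.4], [-0.0, 1.4], [0.7, -0.3]]
top [ 0.48279224 -0.34640464  0.2119003 ]
tri top corner [ 0.5426545  -0.33847185  0.21564435] [ 0.54283533 -0.3396508   0.21553518]
slab [ 0.5382  0.0509 -0.0064  0.0858] tilt/yaw deg [4.92] 
 [[0.7, -0.5], [0.6, 1.2], [0.4, -1.8], [1.9, 1.0], [2.6, -1.5], [0.9, 0.6], [-0.1, 0.5], [0.4, 0.3], [0.1, 0.6], [0.2, 0.6], [1.1, 0.6]]
stone [ 0.5375 -0.0469  0.0309  0.1709] tilt/yaw deg [9.79] 
 [[-0.2, -1.3], [0.3, 0.0], [-0.0, 1.4], [-0.3, -0.7], [0.4, 1.1], [-0.3, 0.6], [0.1, -0.3], [0.3, -0.3]]
stone in slab [-0.00912523 -0.09736088  0.03731778] 4.873282831224732
top: wall edge [[0.72100047 0.24761889 0.15      ]
 [0.324334   0.21117254 0.15      ]] slab [[ 0.75288235 -0.13022382  0.03      ]
 [ 0.35719914 -0.16503708  0.03      ]]
scene: wall edge [[0.72170396 0.24183708 0.15      ]
 [0.33075046 0.20152698 0.15      ]] slab [[ 0.75254585 -0.13636785  0.03      ]
 [ 0.36617609 -0.17399396  0.03      ]]
```

```bash
cat > plan.py <<'E'
from h import *
from scipy.spatial.transform import Rotation as R
# tool pose whose x = yaw dir, leaning back by tilt (z_tool = -(board z))
def tool(yaw,tilt): return R.from_euler('ZX',[yaw,-tilt])*R.from_euler('x',np.pi)
def rows(p1,r1,n,g,p0=None,r0=None):
    o=manip.observe(); p=np.array(o["ee_pos"] if p0 is None else p0); r=R.from_rotvec(o["orientation"]) if r0 is None else r0
    out=[]
    for k in range(n,0,-1):
        sh=(r.inv().apply(p1-p)/k/.025).round(2); w=((r.inv()*r1).as_rotvec()/k).round(3)
        out.append(f"{g:g} "+" ".join(f"{v:g}" for v in [*sh,*w])); p=p+r.apply(sh*.025); r=r*R.from_rotvec(w)
    for i in range(0,n,5): print("; ".join(out[i:i+5]))
    print("end",p.round(4)); return p,r
E
cat >> fit.py <<'E'
B2=lambda p,P:R.from_euler('ZX',[p[2],-np.pi/6]).apply(P)+[p[0],p[1],.042]
o=[(t,(60,8,200),tb(584,62)),(t,(60,-8,200),tb(608,56)),(t,(-60,8,200),tb(632,266)),(t,(-60,-8,200),tb(657,266)),(s,(60,-8,200),sb(331,132)),(s,(60,8,200),sb(343,124)),(s,(-60,-8,200),sb(150,37)),(s,(-60,8,200),sb(163,28))]
b2=fit(o,[.5,-.43,.23],B2,'board30'); print(B2(b2,np.array([0,0,.2])))
np.savez('p.npz',b=b2,w=w,g=g)
print('bowl rim centre',plane(t,ts(280,102),.075),'scoop',plane(t,[ts(275,470),ts(462,455)],.04))
E
python3 fit.py | tail -6
python3 - <<'E'
from plan import *
b=np.load('p.npz')['b']; Rb=R.from_euler('ZX',[b[2],-np.pi/6]); top=Rb.apply([0,0,.2])+[b[0],b[1],.042]
p,r=rows(top+Rb.apply([0,0,.07])+[0,0,.0],tool(b[2],np.pi/6),20,-1)
E
```

```text
stone in slab [-0.00912523 -0.09736088  0.03731778] 4.873282831224732
board30 [ 0.5065 -0.444   0.2287] tilt/yaw deg [] 
 [[-0.3, -0.6], [0.4, -1.2], [0.4, 0.8], [1.0, -1.0], [-1.0, -0.5], [1.2, -0.1], [-1.3, -2.5], [1.0, -1.3]]
[ 0.48384826 -0.34663308  0.21520508]
bowl rim centre [[0.68192173 0.07206716 0.075     ]] scoop [[ 0.37559495  0.06521226  0.04      ]
 [ 0.39193008 -0.08912095  0.04      ]]
-1 0.69 -0.3 -0.07 -0.026 -0.001 0.005; -1 0.69 -0.3 -0.08 -0.026 -0.001 0.005; -1 0.69 -0.3 -0.09 -0.026 -0.001 0.005; -1 0.69 -0.3 -0.1 -0.026 -0.001 0.005; -1 0.69 -0.3 -0.11 -0.026 -0.001 0.005
-1 0.69 -0.3 -0.12 -0.026 -0.002 0.005; -1 0.68 -0.3 -0.13 -0.026 -0.001 0.005; -1 0.68 -0.3 -0.13 -0.026 -0.002 0.005; -1 0.68 -0.3 -0.14 -0.026 -0.001 0.005; -1 0.68 -0.3 -0.15 -0.026 -0.002 0.005
-1 0.68 -0.3 -0.16 -0.026 -0.001 0.005; -1 0.68 -0.3 -0.17 -0.026 -0.002 0.005; -1 0.68 -0.3 -0.18 -0.027 -0.001 0.005; -1 0.67 -0.3 -0.19 -0.026 -0.002 0.005; -1 0.67 -0.3 -0.2 -0.027 -0.001 0.005
-1 0.67 -0.29 -0.21 -0.026 -0.002 0.005; -1 0.67 -0.29 -0.21 -0.027 -0.001 0.006; -1 0.67 -0.29 -0.22 -0.026 -0.002 0.005; -1 0.66 -0.29 -0.24 -0.027 -0.001 0.006; -1 0.66 -0.29 -0.24 -0.026 -0.002 0.005
end [ 0.4759 -0.3125  0.2759]
```

Call:
{"op": "jog_arm", "data": {"series": "-1 0.69 -0.3 -0.07 -0.026 -0.001 0.005; -1 0.69 -0.3 -0.08 -0.026 -0.001 0.005; -1 0.69 -0.3 -0.09 -0.026 -0.001 0.005; -1 0.69 -0.3 -0.1 -0.026 -0.001 0.005; -1 0.69 -0.3 -0.11 -0.026 -0.001 0.005"}}

```text
time: 0.62
ee_pos: [0.2667, -0.5027, 0.2482]
orientation: [2.976, 0.462, 0.025]
wrist_force: [-0.0, 0.5, -0.2]
grip_width: 0.0854
grip_force: 0.0
```

Call:
{"op": "jog_arm", "data": {"series": "-1 0.69 -0.3 -0.12 -0.026 -0.002 0.005; -1 0.68 -0.3 -0.13 -0.026 -0.001 0.005; -1 0.68 -0.3 -0.13 -0.026 -0.002 0.005; -1 0.68 -0.3 -0.14 -0.026 -0.001 0.005; -1 0.68 -0.3 -0.15 -0.026 -0.002 0.005"}}

```text
time: 1.03
ee_pos: [0.3365, -0.4394, 0.2576]
orientation: [2.853, 0.406, 0.044]
wrist_force: [-0.2, -0.9, 0.4]
grip_width: 0.0855
grip_force: 0.0
```

Call:
{"op": "jog_arm", "data": {"series": "-1 0.68 -0.3 -0.16 -0.026 -0.001 0.005; -1 0.68 -0.3 -0.17 -0.026 -0.002 0.005; -1 0.68 -0.3 -0.18 -0.027 -0.001 0.005; -1 0.67 -0.3 -0.19 -0.026 -0.002 0.005; -1 0.67 -0.3 -0.2 -0.027 -0.001 0.005"}}

```text
time: 1.45
ee_pos: [0.4065, -0.3755, 0.267]
orientation: [2.727, 0.353, 0.064]
wrist_force: [-0.5, -0.9, -0.4]
grip_width: 0.0854
grip_force: 0.0
```

Call:
{"op": "jog_arm", "data": {"series": "-1 0.67 -0.29 -0.21 -0.026 -0.002 0.005; -1 0.67 -0.29 -0.21 -0.027 -0.001 0.006; -1 0.67 -0.29 -0.22 -0.026 -0.002 0.005; -1 0.66 -0.29 -0.24 -0.027 -0.001 0.006; -1 0.66 -0.29 -0.24 -0.026 -0.002 0.005"}}

```text
time: 1.87
ee_pos: [0.4765, -0.3118, 0.2764]
orientation: [2.601, 0.299, 0.081]
wrist_force: [-0.7, 0.4, 0.4]
grip_width: 0.0855
grip_force: 0.0
```

```bash
python3 - <<'E'
from h import *
import pickle
o=manip.observe(); print({k:np.round(o[k],3).tolist() for k in ("time","joint_pos","ee_pos","orientation","wrist_force")})
d=manip.get_image("wrist"); pickle.dump(d,open("w1.pkl","wb"))
print(d["mtx"][0],d["mtx"][1],d["cam_to_world"].round(3).tolist())
b=np.load('p.npz')['b']
from scipy.spatial.transform import Rotation as R
Rb=R.from_euler('ZX',[b[2],-np.pi/6])
P=Rb.apply(np.array([[60,-8,200],[60,8,200],[-60,8,200],[-60,-8,200]])/1e3)+[b[0],b[1],.042]
uv=proj(d,P); print(uv.round(1).tolist())
im=np.ascontiguousarray(cv2.resize(d["img"][:,:,::-1],(784,588)))
for a in uv: cv2.drawMarker(im,tuple(int(v) for v in (a+.5)*1.4-.5),(0,255,0),0,12,1)
cv2.imwrite("pics/w1.png",im)
E
```

```text
{'time': 1.867, 'joint_pos': [-0.401, -0.279, 1.592, -0.418, 1.505, 0.899], 'ee_pos': [0.476, -0.312, 0.276], 'orientation': [2.601, 0.299, 0.081], 'wrist_force': [-0.685, 0.366, 0.383]}
[292.01872703   0.         279.16431635] [  0.         292.01872703 208.017466  ] [[0.196, 0.965, 0.171, 0.534], [-0.842, 0.077, 0.533, -0.229], [0.502, -0.249, 0.829, 0.394], [0.0, 0.0, 0.0, 1.0]]
[[290.6, 143.6], [267.4, 143.6], [269.1, 295.1], [288.9, 295.1]]
```

View pics/w1.png

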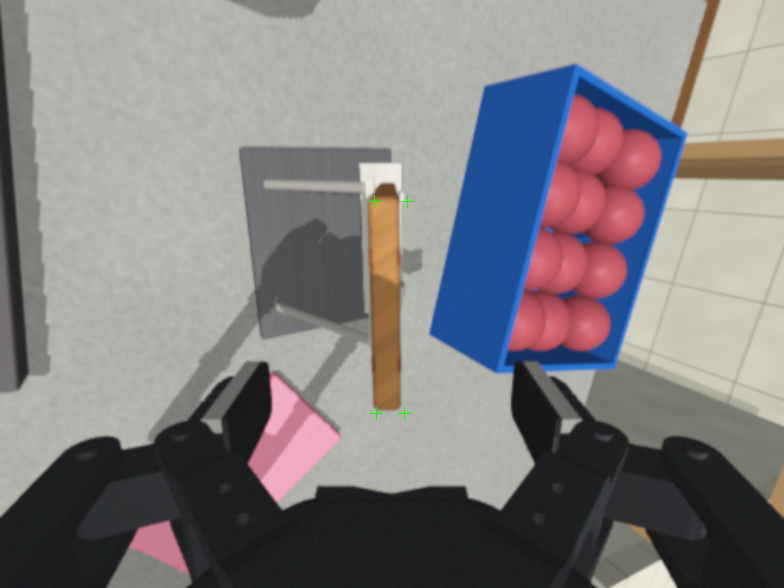

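The wrist view shows the board's top edge at (368,197)–(402,408) in the picture, parallel to the tool. It sits about 2.5 mm further +y and 2 mm further +x than predicted. I'll correct for that and descend along the board.

```bash
python3 - <<'E'
from plan import *
b=np.load('p.npz')['b']; Rb=R.from_euler('ZX',[b[2],-np.pi/6]); top=Rb.apply([.002,.0025,.2])+[b[0],b[1],.042]
p,r=rows(top+Rb.apply([0,0,-.039]),tool(b[2],np.pi/6),10,-1)
E
```

```text
-1 -0.01 -0 0.44 0 -0 0; -1 -0.01 -0 0.44 0 -0 0; -1 -0.01 -0 0.44 0 -0 0; -1 -0.01 -0 0.44 0 -0 0; -1 -0 -0 0.44 0 -0 0
-1 -0.01 -0 0.44 0 -0.001 0; -1 -0 -0 0.44 0 -0 0; -1 -0 -0.01 0.44 0.001 -0.001 0.001; -1 -0.01 -0 0.44 0 -0 0; -1 -0 -0.01 0.45 0.001 -0.001 0.001
end [ 0.4898 -0.3631  0.1801]
```

Call:
{"op": "jog_arm", "data": {"series": "-1 0 0 0.44 0 0 0; -1 0 0 0.44 0 0 0; -1 0 0 0.44 0 0 0; -1 0 0 0.44 0 0 0; -1 0 0 0.44 0 0 0"}}

```text
time: 2.33
ee_pos: [0.4813, -0.3409, 0.2269]
orientation: [2.603, 0.297, 0.078]
wrist_force: [0.3, -0.5, 0.3]
grip_width: 0.0854
grip_force: 0.0
```

Call:
{"op": "jog_arm", "data": {"series": "-1 0 0 0.44 0 0 0; -1 0 0 0.44 0 0 0; -1 0 0 0.44 0 0 0; -1 0 0 0.44 0 0 0; 0 0 0 0.4 0 0 0"}}

```text
time: 2.75
ee_pos: [0.4883, -0.3664, 0.1808]
orientation: [2.603, 0.299, 0.08]
wrist_force: [0.1, 1.3, 0.3]
grip_width: 0.0758
grip_force: 0.0
```

Call:
{"op": "jog_arm", "data": {"series": "0.3 0 0 0 0 0 0; 0.5 0 0 0 0 0 0; 0.6 0 0 0 0 0 0; 1 0 0 0 0 0 0; 1 0 0 0 0 0 0"}}

```text
time: 3.17
ee_pos: [0.4887, -0.3653, 0.183]
orientation: [2.602, 0.299, 0.082]
wrist_force: [0.8, -4.0, 1.0]
grip_width: 0.0153
grip_force: 59.2
```

Call:
{"op": "jog_arm", "data": {"series": "1 0 0 0 0 0 0; 1 0 0 0 0 0 0; 1 0 0 0 0 0 0"}}

```text
time: 3.42
ee_pos: [0.4886, -0.3653, 0.183]
orientation: [2.602, 0.299, 0.082]
wrist_force: [-2.0, 5.5, 4.5]
grip_width: 0.0153
grip_force: 60.4
```

Call:
{"op": "jog_arm", "data": {"series": "1 0 0 -0.4 0 0 0; 1 0 0 -0.4 0 0 0; 1 0 0 -0.4 0 0 0; 1 0 0 -0.4 0 0 0; 1 0 0 -0.4 0 0 0"}}

```text
time: 3.83
ee_pos: [0.4826, -0.3409, 0.2265]
orientation: [2.602, 0.299, 0.081]
wrist_force: [-0.6, 0.5, -2.5]
grip_width: 0.0154
grip_force: 59.2
```

Call:
{"op": "jog_arm", "data": {"series": "1 0 0 -0.6 0 0 0; 1 0 0 -0.6 0 0 0; 1 0 0 -0.6 0 0 0; 1 0 0 -0.6 0 0 0; 1 0 0 -0.6 0 0 0"}}

```text
time: 4.25
ee_pos: [0.4739, -0.3041, 0.2917]
orientation: [2.602, 0.299, 0.081]
wrist_force: [-0.2, -0.7, -3.1]
grip_width: 0.0152
grip_force: 59.2
```

```bash
python3 - <<'E'
from h import *
import pickle
o=manip.observe(); print(o["joint_pos"].round(2), o["ee_pos"].round(4))
d=manip.get_image("wrist"); s=manip.get_image("scene"); t=manip.get_image("top"); pickle.dump((d,s,t),open("im1.pkl","wb"))
m=np.zeros((588,784,3),np.uint8); m[:294,:392]=cv2.resize(d["img"][:,:,::-1],(392,294),interpolation=3)
m[:294,392:]=cv2.resize(t["img"][:,:,::-1],(392,294),interpolation=3); m[294:,:392]=cv2.resize(s["img"][:,:,::-1],(392,294),interpolation=3)
m[294:,392:]=cv2.resize(t["img"][100:300,260:527,::-1],(392,294),interpolation=3)
cv2.imwrite("pics/lift.png",m)
E
```

```text
[-0.39 -0.29  1.57 -0.42  1.54  0.9 ] [ 0.4739 -0.3041  0.2917]
```

View pics/lift.png

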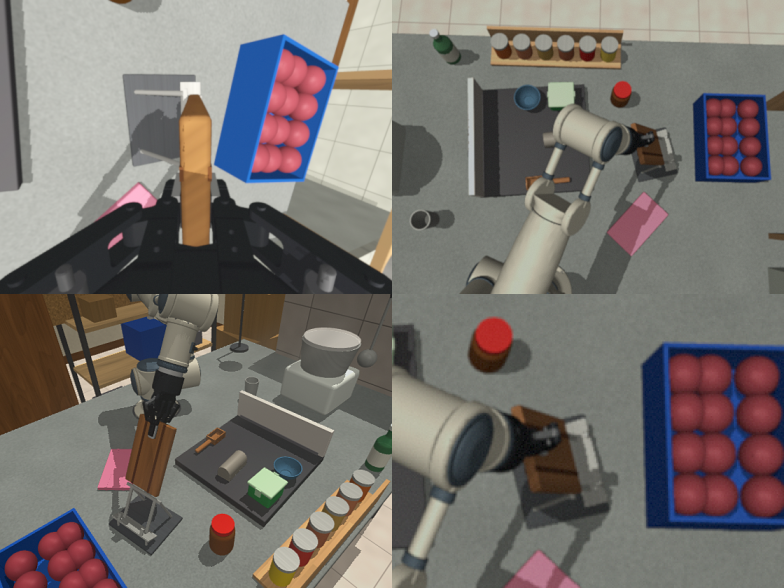

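The board is clear of the rack and held square in the fingers. Next I carry it over the slab at a 20° tilt.

```bash
python3 - <<'E'
from plan import *
yaw=.089; c=np.array([.5385,.0505,0]); Rs=R.from_euler('z',yaw)
p,r=rows(c+Rs.apply([-.002,.155,.28]),tool(yaw,np.radians(20)),25,1)
print(c+Rs.apply([-.002,.155,.195]),c+Rs.apply([-.002,.184,.185]))
E
```

```text
1 0.26 -0.68 -0.37 0.007 -0.002 0.005; 1 0.26 -0.68 -0.37 0.007 -0.003 0.005; 1 0.25 -0.69 -0.36 0.007 -0.002 0.005; 1 0.25 -0.69 -0.36 0.007 -0.003 0.005; 1 0.24 -0.7 -0.36 0.007 -0.002 0.005
1 0.24 -0.7 -0.35 0.007 -0.003 0.005; 1 0.23 -0.7 -0.35 0.007 -0.002 0.005; 1 0.23 -0.71 -0.34 0.007 -0.003 0.005; 1 0.23 -0.71 -0.34 0.007 -0.002 0.005; 1 0.22 -0.71 -0.33 0.007 -0.003 0.005
1 0.22 -0.72 -0.33 0.007 -0.002 0.005; 1 0.21 -0.72 -0.32 0.007 -0.003 0.005; 1 0.21 -0.72 -0.32 0.007 -0.002 0.005; 1 0.2 -0.73 -0.32 0.007 -0.003 0.005; 1 0.2 -0.73 -0.31 0.007 -0.002 0.005
1 0.19 -0.73 -0.31 0.007 -0.003 0.005; 1 0.19 -0.74 -0.3 0.007 -0.002 0.005; 1 0.19 -0.74 -0.3 0.007 -0.003 0.005; 1 0.18 -0.74 -0.29 0.007 -0.002 0.005; 1 0.18 -0.75 -0.29 0.007 -0.003 0.005
1 0.17 -0.75 -0.28 0.007 -0.002 0.005; 1 0.17 -0.75 -0.28 0.008 -0.003 0.005; 1 0.16 -0.76 -0.27 0.007 -0.002 0.005; 1 0.16 -0.76 -0.27 0.008 -0.003 0.006; 1 0.16 -0.76 -0.25 0.007 -0.002 0.005
end [0.5229 0.2047 0.2799]
[0.52273112 0.20470876 0.195     ] [0.52015353 0.23359398 0.185     ]
```

Call:
{"op": "jog_arm", "data": {"series": "1 0.26 -0.68 -0.37 0.007 -0.002 0.005; 1 0.26 -0.68 -0.37 0.007 -0.003 0.005; 1 0.25 -0.69 -0.36 0.007 -0.002 0.005; 1 0.25 -0.69 -0.36 0.007 -0.003 0.005; 1 0.24 -0.7 -0.36 0.007 -0.002 0.005"}}

```text
time: 4.82
ee_pos: [0.4837, -0.2024, 0.2865]
orientation: [2.642, 0.266, 0.066]
wrist_force: [0.6, 0.6, -1.7]
grip_width: 0.0154
grip_force: 59.3
```

Call:
{"op": "jog_arm", "data": {"series": "1 0.24 -0.7 -0.35 0.007 -0.003 0.005; 1 0.23 -0.7 -0.35 0.007 -0.002 0.005; 1 0.23 -0.71 -0.34 0.007 -0.003 0.005; 1 0.23 -0.71 -0.34 0.007 -0.002 0.005; 1 0.22 -0.71 -0.33 0.007 -0.003 0.005"}}

```text
time: 5.23
ee_pos: [0.4936, -0.1006, 0.2843]
orientation: [2.679, 0.232, 0.053]
wrist_force: [1.2, -0.6, -2.6]
grip_width: 0.0152
grip_force: 59.3
```

Call:
{"op": "jog_arm", "data": {"series": "1 0.22 -0.72 -0.33 0.007 -0.002 0.005; 1 0.21 -0.72 -0.32 0.007 -0.003 0.005; 1 0.21 -0.72 -0.32 0.007 -0.002 0.005; 1 0.2 -0.73 -0.32 0.007 -0.003 0.005; 1 0.2 -0.73 -0.31 0.007 -0.002 0.005"}}

```text
time: 5.65
ee_pos: [0.5034, 0.0012, 0.282]
orientation: [2.716, 0.197, 0.041]
wrist_force: [0.1, -0.2, -2.4]
grip_width: 0.0155
grip_force: 59.3
```

Call:
{"op": "jog_arm", "data": {"series": "1 0.19 -0.73 -0.31 0.007 -0.003 0.005; 1 0.19 -0.74 -0.3 0.007 -0.002 0.005; 1 0.19 -0.74 -0.3 0.007 -0.003 0.005; 1 0.18 -0.74 -0.29 0.007 -0.002 0.005; 1 0.18 -0.75 -0.29 0.007 -0.003 0.005"}}

```text
time: 6.07
ee_pos: [0.5133, 0.1031, 0.2797]
orientation: [2.753, 0.162, 0.028]
wrist_force: [-0.0, -0.0, -2.4]
grip_width: 0.0152
grip_force: 59.3
```

Call:
{"op": "jog_arm", "data": {"series": "1 0.17 -0.75 -0.28 0.007 -0.002 0.005; 1 0.17 -0.75 -0.28 0.008 -0.003 0.005; 1 0.16 -0.76 -0.27 0.007 -0.002 0.005; 1 0.16 -0.76 -0.27 0.008 -0.003 0.006; 1 0.16 -0.76 -0.25 0.007 -0.002 0.005"}}

```text
time: 6.48
ee_pos: [0.5232, 0.2051, 0.277]
orientation: [2.791, 0.124, 0.016]
wrist_force: [0.0, -0.8, -1.9]
grip_width: 0.0153
grip_force: 59.3
```

```bash
python3 - <<'E'
from plan import *
import pickle
o=manip.observe(); print(o["joint_pos"].round(2), o["ee_pos"].round(4), o["orientation"].round(4), tool(.089,np.radians(20)).as_rotvec())
yaw=.089; c=np.array([.5385,.0505,0]); Rs=R.from_euler('z',yaw)
p,r=rows(c+Rs.apply([-.002,.155,.20]),tool(yaw,np.radians(20)),5,1)
d=manip.get_image("wrist"); t=manip.get_image("top"); pickle.dump((d,t),open("im2.pkl","wb"))
m=np.zeros((588,784,3),np.uint8); m[:294,:392]=cv2.resize(d["img"][:,:,::-1],(392,294),interpolation=3)
s=manip.get_image("scene")
m[294:,:]=cv2.resize(s["img"][50:254,10:554,::-1],(784,294),interpolation=3); m[:294,392:]=cv2.resize(t["img"][100:300,90:357,::-1],(392,294),interpolation=3)
cv2.imwrite("pics/over.png",m)
E
```

```text
[ 0.5   0.11  1.18 -0.35  1.98  1.86] [0.5232 0.2051 0.277 ] [2.7913 0.1242 0.0159] [2.79002524 0.12423814 0.02190654]
1 -0 -0.21 0.58 -0 0.001 0; 1 -0 -0.21 0.58 -0 0.001 0; 1 -0 -0.21 0.58 -0 0.001 0; 1 -0.01 -0.2 0.58 -0.001 0.001 0; 1 -0 -0.21 0.58 -0 0 0.001
end [0.5228 0.2048 0.1999]
```

View pics/over.png

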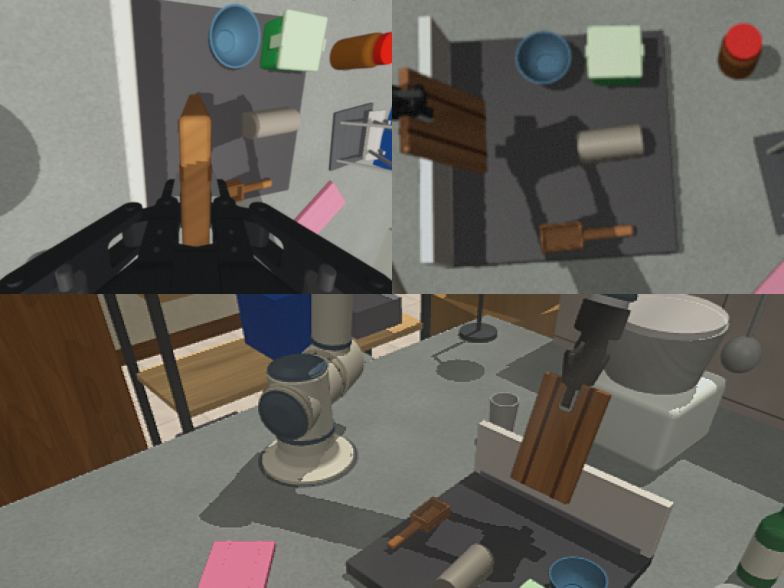

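```bash
python3 - <<'E'
from plan import *
import pickle
d,t=pickle.load(open("im2.pkl","rb"))
Rt=R.from_rotvec([2.7913,.1242,.0159]); p=np.array([.5232,.2051,.277])
Rb=Rt*R.from_euler('x',np.pi)   # board axes
foot=p+Rb.apply([.002,0,-.162])
P=foot+Rb.apply(np.array([[60,-8,0],[-60,-8,0],[-60,8,200],[-60,-8,200],[60,-8,200],[60,8,200]])/1e3)
ut,ud=proj(t,P),proj(d,P)
print(((ut-[90,100])*1.468+[392,0]).round(0).tolist())
m=np.zeros((588,784,3),np.uint8)
a=cv2.resize(t["img"][100:247,90:286,::-1],(784,588),interpolation=3)
for u in ut: cv2.drawMarker(a,tuple(int(v) for v in (u-[90,100]+.5)*4-.5),(0,255,0),0,14,1)
m[:,:392]=a[:,:392]
b=cv2.resize(d["img"][60:354,190:386,::-1],(392,588),interpolation=3)
for u in ud: cv2.drawMarker(b,tuple(int(v) for v in (u-[190,60]+.5)*2-.5),(0,255,0),0,14,1)
m[:,392:]=b; cv2.imwrite("pics/chk.png",m)
g=cv2.cvtColor(d["img"],cv2.COLOR_RGB2GRAY).astype(int)
pts=[]
for r in range(5,270,15):
    row=g[r,140:225]; k=np.argmin(np.diff(cv2.GaussianBlur(row.astype(np.float32)[None],(5,1),0)[0])); pts.append((140+k+.5,r))
q=plane(d,pts,.15); print(np.c_[pts,q[:,:2].round(4)].tolist()); l=np.polyfit(q[:,0],q[:,1],1); print('wall yaw',np.arctan(l[0]),'y at x .523',np.polyval(l,.523), (q[:,1]-np.polyval(l,q[:,0])).round(4))
E
```

```text
[[489.0, 99.0], [491.0, 171.0], [400.0, 151.0], [410.0, 149.0], [410.0, 64.0], [400.0, 66.0]]
[[186.5, 5.0, 0.6745, 0.2445], [187.5, 20.0, 0.665, 0.2438], [189.5, 35.0, 0.6554, 0.2423], [190.5, 50.0, 0.6454, 0.2416], [191.5, 65.0, 0.6351, 0.2408], [192.5, 80.0, 0.6246, 0.24], [193.5, 95.0, 0.6137, 0.2391], [194.5, 110.0, 0.6025, 0.2383], [196.5, 125.0, 0.5911, 0.2366], [197.5, 140.0, 0.5793, 0.2357], [198.5, 155.0, 0.5672, 0.2348], [199.5, 170.0, 0.5546, 0.2338], [200.5, 185.0, 0.5417, 0.2328], [201.5, 200.0, 0.5284, 0.2318], [203.5, 215.0, 0.5147, 0.2299], [204.5, 230.0, 0.5005, 0.2288], [205.5, 245.0, 0.4859, 0.2276], [206.5, 260.0, 0.4708, 0.2264]]
wall yaw 0.08830490736765648 y at x .523 0.230923011636229 [ 0.0001  0.0003 -0.0003 -0.0002 -0.0001  0.      0.0002  0.0003 -0.0003
 -0.0002 -0.0001  0.0001  0.0002  0.0004 -0.0003 -0.0002 -0.      0.0001]
```

View pics/chk.png

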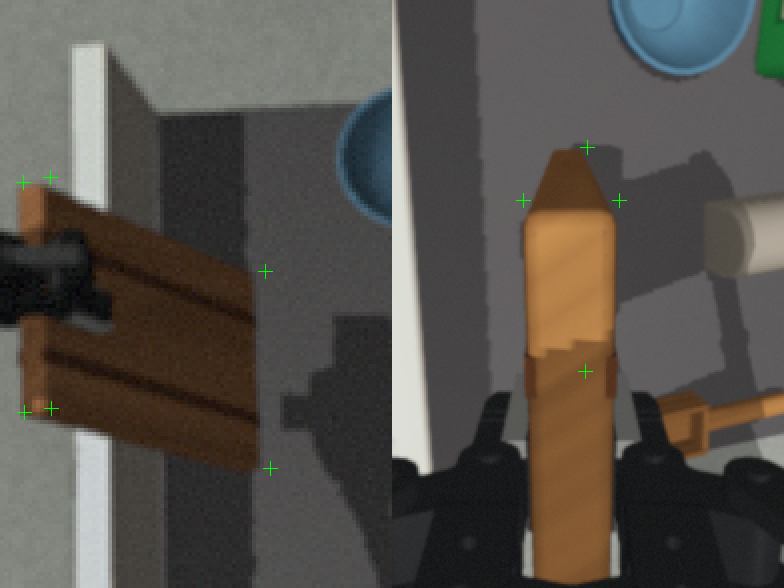

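The wall yaw is 0.088 rad and its face is at y≈0.231 at the middle. The tool is square to it. In the crop the board sits squarely in the fingers, within a few mm. I'll descend now.

Call:
{"op": "jog_arm", "data": {"series": "1 0 -0.21 0.58 0 0 0; 1 0 -0.21 0.58 0 0 0; 1 0 -0.21 0.58 0 0 0; 1 0 -0.21 0.58 0 0 0; 1 0 -0.21 0.58 0 0 0"}}

```text
time: 7.05
ee_pos: [0.5227, 0.2031, 0.1999]
orientation: [2.791, 0.123, 0.017]
wrist_force: [-0.4, 0.0, -2.0]
grip_width: 0.0155
grip_force: 59.3
```

Call:
{"op": "jog_arm", "data": {"series": "1 0 -0.2 0.01 0 0 0; 1 0 -0.2 0.01 0 0 0; 1 0 -0.2 0.01 0 0 0; 1 0 -0.15 0 0 0 0; 1 0 -0.1 0 0 0 0"}}

```text
time: 7.47
ee_pos: [0.5211, 0.2247, 0.1941]
orientation: [2.792, 0.125, 0.019]
wrist_force: [0.3, -0.5, -2.9]
grip_width: 0.015
grip_force: 59.4
```

Call:
{"op": "jog_arm", "data": {"series": "1 0 -0.06 -0.02 0 0 0; 1 0 -0.06 -0.02 0 0 0; 1 0 -0.06 -0.02 0 0 0; 1 0 -0.05 -0.02 0 0 0; 1 0 0 0 0 0 0"}}

```text
time: 7.88
ee_pos: [0.5203, 0.2302, 0.1933]
orientation: [2.792, 0.125, 0.018]
wrist_force: [0.3, 0.1, -2.8]
grip_width: 0.0151
grip_force: 59.4
```

Call:
{"op": "jog_arm", "data": {"series": "1 0 -0.03 0.08 0 0 0; 1 0 -0.03 0.08 0 0 0; 1 0 0 0 0 0 0"}}

```text
time: 8.13
ee_pos: [0.5201, 0.2299, 0.1881]
orientation: [2.791, 0.125, 0.016]
wrist_force: [-0.1, -0.1, -3.0]
grip_width: 0.0154
grip_force: 59.4
```

Keep lowering gently until the foot touches.

Call:
{"op": "jog_arm", "data": {"series": "1 0 -0.02 0.04 0 0 0; 1 0 -0.02 0.04 0 0 0; 1 0 0 0 0 0 0"}}

```text
time: 8.38
ee_pos: [0.5201, 0.2303, 0.1863]
orientation: [2.791, 0.125, 0.017]
wrist_force: [-0.4, 0.7, -2.8]
grip_width: 0.0152
grip_force: 59.4
```

Call:
{"op": "jog_arm", "data": {"series": "1 0 -0.02 0.04 0 0 0; 1 0 0 0 0 0 0"}}

```text
time: 8.55
ee_pos: [0.5202, 0.2304, 0.1854]
orientation: [2.792, 0.125, 0.017]
wrist_force: [-0.5, 0.6, -2.8]
grip_width: 0.0152
grip_force: 59.4
```

Call:
{"op": "jog_arm", "data": {"series": "1 0 -0.02 0.04 0 0 0; 1 0 0 0 0 0 0"}}

```text
time: 8.72
ee_pos: [0.5202, 0.2306, 0.1843]
orientation: [2.792, 0.125, 0.017]
wrist_force: [0.3, -0.1, -1.7]
grip_width: 0.0155
grip_force: 59.4
```

Call:
{"op": "jog_arm", "data": {"series": "1 0 -0.01 0.04 0 0 0; 1 0 0 0 0 0 0"}}

```text
time: 8.88
ee_pos: [0.5202, 0.2306, 0.1842]
orientation: [2.792, 0.124, 0.018]
wrist_force: [-0.6, 1.0, 1.1]
grip_width: 0.0154
grip_force: 59.9
```

Call:
{"op": "jog_arm", "data": {"series": "1 0 -0.01 0.04 0 0 0; 1 0 0 0 0 0 0"}}

```text
time: 9.05
ee_pos: [0.5203, 0.2306, 0.1841]
orientation: [2.792, 0.124, 0.02]
wrist_force: [-1.4, 1.3, 5.6]
grip_width: 0.0153
grip_force: 60.6
```

Call:
{"op": "jog_arm", "data": {"series": "1 0 -0.01 0.04 0 0 0; 1 0 0 0 0 0 0"}}

```text
time: 9.22
ee_pos: [0.5203, 0.2306, 0.184]
orientation: [2.793, 0.124, 0.021]
wrist_force: [-3.2, 3.5, 9.2]
grip_width: 0.0154
grip_force: 61.1
```

The foot touches at TCP z 0.184, as expected. I'll ease the pressure and slide towards the wall until it touches.

Call:
{"op": "jog_arm", "data": {"series": "1 0 0.03 -0.08 0 0 0; 1 0 -0.04 -0.01 0 0 0; 1 0 -0.04 -0.01 0 0 0; 1 0 0 0 0 0 0"}}

```text
time: 9.55
ee_pos: [0.5203, 0.2318, 0.1839]
orientation: [2.79, 0.123, 0.018]
wrist_force: [0.1, -1.1, 4.9]
grip_width: 0.0153
grip_force: 60.3
```

Call:
{"op": "jog_arm", "data": {"series": "1 0 -0.04 -0.01 0 0 0; 1 0 -0.04 -0.01 0 0 0; 1 0 0 0 0 0 0"}}

```text
time: 9.8
ee_pos: [0.5202, 0.2331, 0.1836]
orientation: [2.789, 0.122, 0.018]
wrist_force: [-0.1, -6.3, 5.8]
grip_width: 0.0151
grip_force: 60.4
```

Call:
{"op": "jog_arm", "data": {"series": "1 0 -0.04 -0.01 0 0 0; 1 0 0 0 0 0 0"}}

```text
time: 9.97
ee_pos: [0.5201, 0.2332, 0.1835]
orientation: [2.787, 0.121, 0.017]
wrist_force: [0.1, -9.2, 5.4]
grip_width: 0.0152
grip_force: 60.4
```

The board now touches both the slab and the wall. I'll ease off, open part way and withdraw along the board.

Call:
{"op": "jog_arm", "data": {"series": "1 0 0.06 0.01 0 0 0; 0.6 0 0 0 0 0 0; 0.4 0 0 0 0 0 0; 0.2 0 0 0 0 0 0; 0.2 0 0 0 0 0 0"}}

```text
time: 10.38
ee_pos: [0.5197, 0.2343, 0.1825]
orientation: [2.792, 0.126, 0.016]
wrist_force: [-0.9, 0.5, -0.7]
grip_width: 0.034
grip_force: 0.0
```

Call:
{"op": "jog_arm", "data": {"series": "0.2 0 0 -0.3 0 0 0; 0.2 0 0 -0.4 0 0 0; 0.2 0 0 -0.6 0 0 0; 0.2 0 0 -0.8 0 0 0; 0.2 0 0 -0.8 0 0 0"}}

```text
time: 10.8
ee_pos: [0.5177, 0.2591, 0.2528]
orientation: [2.792, 0.125, 0.017]
wrist_force: [-0.6, -0.6, 0.4]
grip_width: 0.0344
grip_force: 0.0
```

```bash
python3 - <<'E'
from h import *
import pickle
o=manip.observe(); print(o["ee_pos"].round(4),o["orientation"].round(4),o["grip_width"],o["joint_pos"].round(2))
d=manip.get_image("wrist"); s=manip.get_image("scene"); t=manip.get_image("top"); pickle.dump((d,s,t),open("im3.pkl","wb"))
m=np.zeros((588,784,3),np.uint8)
m[:294,:392]=cv2.resize(d["img"][:,:,::-1],(392,294),interpolation=3); m[:294,392:]=crop(t,100,110,196,147,2)
m[294:]=crop(s,280,130,196,147,2).repeat(1,0)[:294] if 0 else cv2.resize(s["img"][130:257,210:549,::-1],(784,294),interpolation=3)
cv2.imwrite("pics/rel.png",m)
E
```

```text
[0.5177 0.2591 0.2528] [2.7919 0.1249 0.0174] 0.034364186807909355 [ 0.58  0.17  1.15 -0.33  1.97  1.95]
```

View pics/rel.png

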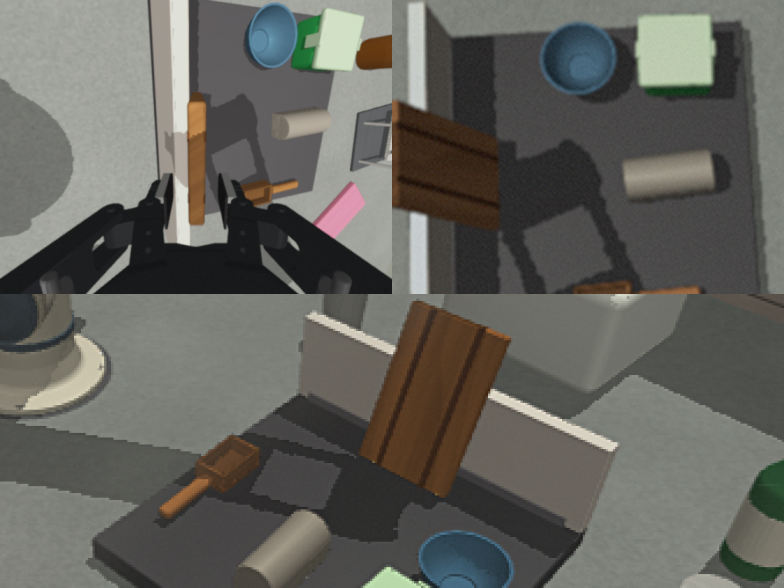

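All ten pictures are used. The last one shows the board leaning on the wall's middle, released, with the bystanders unmoved. From here I'll work from numbers. Next I refine the stone's pose by segmentation and plan the move above it.

```bash
cat > stone.py <<'E'
from plan import *
from scipy.optimize import least_squares
def hull(p):
    a=np.linspace(0,np.pi,13); sec=np.r_[[[-26,0],[26,0]],np.c_[26*np.cos(a),26+26*np.sin(a)]]
    P=np.array([[x,y,z] for x,z in sec for y in (-55,55)])/1e3
    return R.from_euler('z',p[2]).apply(P)+[p[0],p[1],.03]
def seg(d,p0):   # stone mask near the predicted place: warm grey, brighter than the slab
    c=proj(d,hull(p0)); im=d["img"].astype(int); v=im.max(2); sat=v-im.min(2)
    roi=np.zeros(v.shape,np.uint8); h=cv2.convexHull(c.astype(np.float32)).astype(int); cv2.fillPoly(roi,[h],1); roi=cv2.dilate(roi,np.ones((25,25)))
    warm=im[...,0]-im[...,2]
    m=((warm>6)&(sat<70)&(v>60)&(roi>0)).astype(np.uint8); m=cv2.morphologyEx(m,cv2.MORPH_OPEN,np.ones((3,3)))
    n,l,st,_=cv2.connectedComponentsWithStats(m); k=1+np.argmax(st[1:,4]); return (l==k).astype(np.uint8)
def fitstone(ds,p0):
    ms=[seg(d,p0) for d in ds]
    def f(p):
        e=[]
        for d,m in zip(ds,ms):
            r=np.zeros_like(m); h=cv2.convexHull(proj(d,hull(p)).astype(np.float32))
            cv2.fillPoly(r,[np.round(h*16).astype(np.int32)],1,shift=4); e.append(((r!=m).sum())/m.sum())
        return sum(e)
    from scipy.optimize import minimize
    q=minimize(f,p0,method='Nelder-Mead',options=dict(initial_simplex=np.array([p0]*4)+np.r_[[[0,0,0]],np.diag([.006,.006,.08])],xatol=1e-4,fatol=1e-4))
    return q.x,q.fun,[int(m.sum()) for m in ms]
E
python3 - <<'E'
from stone import *
import pickle
d,s,t=pickle.load(open("im3.pkl","rb")); p0=[.5375,-.0469,.1709]
for n,ds in (('t',[t]),('s',[s]),('d',[d]),('td',[t,d])): print(n,fitstone(ds,p0))
print(t["img"][197,215:255:6].tolist())
p1,r1=rows(np.array([.5171,.2761,.30]),R.from_rotvec([2.7919,.1249,.0174]),2,-1)
q=np.array([.5375,-.0469,.1709]); rows(np.array([q[0]+.01*np.sin(q[2]),q[1]-.01*np.cos(q[2]),.16]),tool(q[2]+np.pi/2,0),20,-1,p1,r1)
E
```

```text
t (array([ 0.53987226, -0.04631564,  0.14683736]), np.float64(0.12076271186440678), [944])
s (array([ 0.5391854 , -0.048237  ,  0.19310717]), np.float64(0.06826568265682657), [1084])
d (array([ 0.54003472, -0.04752269,  0.15691852]), np.float64(0.02551337896701929), [3214])
td (array([ 0.54000826, -0.04626192,  0.15368441]), np.float64(0.14938747851033085), [944, 3214])
[[88, 85, 81], [154, 146, 132], [161, 157, 141], [160, 155, 139], [157, 150, 136], [152, 147, 132], [149, 144, 129]]
-1 0 -0 -0.98 -0.001 -0.002 -0; -1 0.01 -0 -0.97 -0.001 -0.002 -0.001
end [0.5172 0.276  0.2999]
-1 -0.01 0.53 0.49 0.013 0.014 -0.082; -1 -0.07 0.53 0.48 0.013 0.014 -0.082; -1 -0.12 0.53 0.47 0.013 0.014 -0.082; -1 -0.17 0.53 0.47 0.013 0.015 -0.082; -1 -0.22 0.52 0.46 0.013 0.014 -0.082
-1 -0.26 0.51 0.45 0.013 0.015 -0.082; -1 -0.31 0.49 0.43 0.013 0.014 -0.082; -1 -0.36 0.47 0.42 0.013 0.015 -0.082; -1 -0.4 0.44 0.41 0.013 0.014 -0.081; -1 -0.44 0.41 0.4 0.013 0.015 -0.082
-1 -0.48 0.38 0.39 0.013 0.014 -0.081; -1 -0.51 0.34 0.38 0.013 0.015 -0.082; -1 -0.54 0.3 0.37 0.013 0.014 -0.081; -1 -0.57 0.26 0.35 0.013 0.015 -0.082; -1 -0.6 0.22 0.34 0.013 0.014 -0.081
-1 -0.62 0.18 0.33 0.013 0.015 -0.082; -1 -0.64 0.13 0.32 0.013 0.014 -0.081; -1 -0.65 0.08 0.31 0.013 0.015 -0.082; -1 -0.66 0.03 0.3 0.013 0.014 -0.081; -1 -0.66 -0.01 0.29 0.013 0.015 -0.082
end [ 0.5393 -0.0568  0.16  ]
```

Call:
{"op": "jog_arm", "data": {"series": "0 0 0 -0.98 0 0 0; -1 0 0 -0.97 0 0 0"}}

```text
time: 11.12
ee_pos: [0.516, 0.2745, 0.2949]
orientation: [2.789, 0.125, 0.01]
wrist_force: [1.1, 0.3, 0.6]
grip_width: 0.0536
grip_force: 0.0
```

Call:
{"op": "jog_arm", "data": {"series": "-1 -0.01 0.53 0.49 0.013 0.014 -0.082; -1 -0.07 0.53 0.48 0.013 0.014 -0.082; -1 -0.12 0.53 0.47 0.013 0.014 -0.082; -1 -0.17 0.53 0.47 0.013 0.015 -0.082; -1 -0.22 0.52 0.46 0.013 0.014 -0.082"}}

```text
time: 11.53
ee_pos: [0.5214, 0.1911, 0.2606]
orientation: [2.773, 0.729, 0.01]
wrist_force: [-0.3, -0.0, 0.4]
grip_width: 0.0852
grip_force: 0.0
```

Call:
{"op": "jog_arm", "data": {"series": "-1 -0.26 0.51 0.45 0.013 0.015 -0.082; -1 -0.31 0.49 0.43 0.013 0.014 -0.082; -1 -0.36 0.47 0.42 0.013 0.015 -0.082; -1 -0.4 0.44 0.41 0.013 0.014 -0.081; -1 -0.44 0.41 0.4 0.013 0.015 -0.082"}}

```text
time: 11.95
ee_pos: [0.5269, 0.1075, 0.2261]
orientation: [2.641, 1.322, 0.007]
wrist_force: [-0.7, 0.5, -0.7]
grip_width: 0.0851
grip_force: 0.0
```

Call:
{"op": "jog_arm", "data": {"series": "-1 -0.48 0.38 0.39 0.013 0.014 -0.081; -1 -0.51 0.34 0.38 0.013 0.015 -0.082; -1 -0.54 0.3 0.37 0.013 0.014 -0.081; -1 -0.57 0.26 0.35 0.013 0.015 -0.082; -1 -0.6 0.22 0.34 0.013 0.014 -0.081"}}

```text
time: 12.37
ee_pos: [0.5321, 0.0245, 0.1911]
orientation: [2.391, 1.888, 0.003]
wrist_force: [0.7, -0.3, -0.1]
grip_width: 0.0855
grip_force: 0.0
```

Call:
{"op": "jog_arm", "data": {"series": "-1 -0.62 0.18 0.33 0.013 0.015 -0.082; -1 -0.64 0.13 0.32 0.013 0.014 -0.081; -1 -0.65 0.08 0.31 0.013 0.015 -0.082; -1 -0.66 0.03 0.3 0.013 0.014 -0.081; -1 -0.66 -0.01 0.29 0.013 0.015 -0.082"}}

```text
time: 12.78
ee_pos: [0.5378, -0.0588, 0.156]
orientation: [-2.019, -2.404, 0.001]
wrist_force: [0.5, 0.1, -1.3]
grip_width: 0.0851
grip_force: 0.0
```

```bash
python3 - <<'E'
from stone import *
import pickle
o=manip.observe(); print(o["ee_pos"].round(4),o["orientation"].round(3),o["joint_pos"].round(2),o["wrist_force"].round(1))
d=manip.get_image("wrist"); t=manip.get_image("top"); s=manip.get_image("scene"); pickle.dump((d,s,t),open("im4.pkl","wb"))
q=fitstone([d],[.540,-.047,.157]); print(q); q=q[0]
print(proj(d,hull(q)).min(0),proj(d,hull(q)).max(0))
rows(np.array([q[0]+.01*np.sin(q[2]),q[1]-.01*np.cos(q[2]),.038]),tool(q[2]+np.pi/2,0),10,-1)
E
```

```text
[ 0.5378 -0.0588  0.156 ] [-2.019e+00 -2.404e+00  1.000e-03] [-0.17 -0.07  1.54  0.    1.67 -0.35] [ 0.5  0.1 -1.3]
(array([ 0.54038127, -0.04573333,  0.17023987]), np.float64(0.014020805065581185), [8844])
[250.56226562 127.73186543] [317.40038698 271.82152942]
-1 0.01 0.02 0.47 -0 -0 -0; -1 0.01 0.02 0.47 -0 -0 -0; -1 0.01 0.02 0.47 -0 -0 -0; -1 0.01 0.02 0.47 -0 -0 -0.001; -1 0.01 0.02 0.47 -0.001 -0 -0
-1 0.01 0.02 0.47 -0 -0 -0.001; -1 0.01 0.02 0.47 -0.001 -0 -0; -1 0.01 0.02 0.47 -0 -0 -0.001; -1 0.01 0.02 0.47 -0.001 -0 -0; -1 0.01 0.03 0.47 -0 -0.001 -0.001
end [ 0.5422 -0.0555  0.038 ]
```

The wrist silhouette fit is very close (1.4 % mismatch): stone at (0.540, −0.046), yaw 0.170. I'll descend and grip.

Call:
{"op": "jog_arm", "data": {"series": "-1 0.02 0.04 0.47 0 0 0; -1 0.02 0.04 0.47 0 0 0; -1 0.02 0.04 0.47 0 0 0; -1 0.02 0.04 0.47 0 0 0; -1 0.02 0.04 0.47 0 0 0"}}

```text
time: 13.35
ee_pos: [0.5427, -0.0538, 0.0969]
orientation: [-2.023, -2.403, 0.001]
wrist_force: [-0.1, -0.3, 0.7]
grip_width: 0.086
grip_force: 0.0
```

Call:
{"op": "jog_arm", "data": {"series": "-1 0 0 0.47 0 0 0; -1 0 0 0.47 0 0 0; -1 0 0 0.47 0 0 0; -1 0 0 0.47 0 0 0; -1 0 0 0.45 0 0 0"}}

```text
time: 13.77
ee_pos: [0.5429, -0.0546, 0.0392]
orientation: [-2.024, -2.402, 0.0]
wrist_force: [1.2, 0.2, -0.5]
grip_width: 0.0856
grip_force: 0.0
```

Call:
{"op": "jog_arm", "data": {"series": "0 0 0 0 0 0 0; 0.4 0 0 0 0 0 0; 1 0 0 0 0 0 0; 1 0 0 0 0 0 0; 1 0 0 0 0 0 0"}}

```text
time: 14.18
ee_pos: [0.5433, -0.0548, 0.0414]
orientation: [2.024, 2.401, 0.0]
wrist_force: [-1.0, -0.7, 1.7]
grip_width: 0.0508
grip_force: 68.1
```

Call:
{"op": "jog_arm", "data": {"series": "1 0 0 -0.2 0 0 0; 1 0 0 -0.3 0 0 0; 1 0 0 -0.3 0 0 0; 1 0 0 0 0 0 0"}}

```text
time: 14.52
ee_pos: [0.5439, -0.0547, 0.0625]
orientation: [2.023, 2.401, 0.002]
wrist_force: [0.2, -0.7, -5.3]
grip_width: 0.0505
grip_force: 67.5
```

```bash
cat > bfit.py <<'E'
from stone import *
from scipy.optimize import minimize
import pickle
d,s,t=pickle.load(open("im3.pkl","rb"))
def pose(p): # foot x, y, yaw, tilt
    Rb=R.from_euler('ZX',[p[2],-p[3]]); P=np.array([[a,b,c] for a in(-60,60) for b in(-8,8) for c in(0,200)])/1e3
    return Rb.apply(P)+[p[0],p[1],.03+.008*np.sin(p[3])]
p0=np.array([.5252,.1797,.0885,.349])
def mask(d):
    im=d["img"].astype(int); h=cv2.convexHull(proj(d,pose(p0)).astype(np.float32)).astype(int); roi=np.zeros(im.shape[:2],np.uint8); cv2.fillPoly(roi,[h],1); roi=cv2.dilate(roi,np.ones((13,13)))
    m=((im[...,0]-im[...,2]>0.35*im[...,0])&(im[...,0]>im[...,1]*1.2)&(roi>0)).astype(np.uint8); m=cv2.morphologyEx(m,cv2.MORPH_CLOSE,np.ones((5,5)))
    n,l,st,_=cv2.connectedComponentsWithStats(m); return (l==1+np.argmax(st[1:,4])).astype(np.uint8)
for n,ds in (('s',[s]),('t',[t]),('st',[s,t])):
    ms=[mask(x) for x in ds]
    def f(p):
        e=0
        for x,m in zip(ds,ms):
            r=np.zeros_like(m); cv2.fillPoly(r,[np.round(cv2.convexHull(proj(x,pose(p)).astype(np.float32))*16).astype(np.int32)],1,shift=4); e+=(r!=m).sum()/m.sum()
        return e
    q=minimize(f,p0,method='Nelder-Mead',options=dict(initial_simplex=np.array([p0]*5)+np.r_[[[0]*4],np.diag([.006,.006,.06,.06])],xatol=1e-4,fatol=1e-4)); print(n,q.x.round(4),round(q.fun,3),[int(m.sum()) for m in ms])
E
python3 bfit.py
python3 - <<'E'
from plan import *
u=np.array([.0884,-.9961,0]); wp=np.array([.5204,.2306,0])
p=wp+u*(.126+.0093); p[2]=.0625; print(p); rows(p,tool(.0885+np.pi/2,0),10,1)
E
```

```text
s [0.5242 0.1755 0.1337 0.3727] 0.077 [3226]
t [0.5253 0.18   0.1336 0.3264] 0.063 [2765]
st [0.5253 0.1764 0.1276 0.3432] 0.146 [3226, 2765]
[0.53236052 0.09582767 0.0625    ]
1 0.6 0.06 -0 0 0 0.008; 1 0.6 0.05 -0 0 0 0.008; 1 0.6 0.05 -0 0 0 0.008; 1 0.6 0.04 -0 0 0 0.008; 1 0.6 0.04 -0 0 0 0.008
1 0.6 0.03 -0 0.001 0 0.008; 1 0.61 0.03 -0 0 0 0.008; 1 0.6 0.02 -0 0.001 0 0.009; 1 0.61 0.02 -0 0 0 0.008; 1 0.61 0.01 -0.01 0.001 0.001 0.009
end [0.5324 0.0959 0.0626]
```

```bash
python3 - <<'E'
from stone import *
import pickle
d,s,t=pickle.load(open("im3.pkl","rb")); d4=pickle.load(open("im4.pkl","rb"))
im=d["img"].astype(int); L=[];Rr=[]
for r in range(150,300,10):
    row=im[r,230:320]; b=np.where((row[:,0]-row[:,2]>.35*row[:,0])&(row[:,0]>70))[0]
    if len(b)>5: L.append((230+b.min()-.5,r)); Rr.append((230+b.max()+.5,r))
print(L[::3],Rr[::3])
for n,e,z in (('rear',L,.218),('front',Rr,.2235)):
    q=plane(d,e,z); l=np.polyfit(q[:,0],q[:,1],1); res=q[:,1]-np.polyval(l,q[:,0]); print(n,'yaw',np.arctan(l[0]),'y@.52',np.polyval(l,.52),(res*1e3).round(1),q[[0,-1],0])
# wall in the same picture
g=cv2.GaussianBlur(cv2.cvtColor(d["img"],cv2.COLOR_RGB2GRAY).astype(np.float32),(5,1),0)
e=[(240+np.argmin(np.diff(g[r,240:300]))+.5,r) for r in range(5,125,10)]
q=plane(d,e,.15); l=np.polyfit(q[:,0],q[:,1],1); print('wall yaw',np.arctan(l[0]),np.polyval(l,.523),e[::4])
E
```

```text
[(np.float64(267.5), 150), (np.float64(267.5), 180), (np.float64(268.5), 210), (np.float64(268.5), 240), (np.float64(269.5), 270)] [(np.float64(294.5), 150), (np.float64(294.5), 180), (np.float64(293.5), 210), (np.float64(293.5), 240), (np.float64(292.5), 270)]
rear yaw 0.09375359178516811 y@.52 0.25387449808660534 [-0.2 -0.1 -0.1  0.   0.8  0.2 -0.3 -0.2 -0.1 -0.   0.1  0.2 -0.4  0.4
 -0.2] [0.57620606 0.4849022 ]
front yaw 0.08669775142040595 y@.52 0.2393089625720664 [ 0.2  0.1 -0.  -0.1 -0.2 -0.4  0.2  0.  -0.1 -0.2  0.3  0.2  0.1 -0.
 -0.2] [0.57753372 0.48639599]
wall yaw 0.08767325719107871 0.23045808934432765 [(np.float64(268.5), 5), (np.float64(269.5), 45), (np.float64(269.5), 85)]
```

The board is square (yaw 0.090 against the wall's 0.088) with a slope of about 19°. I'll carry the stone towards it.

Call:
{"op": "jog_arm", "data": {"series": "1 0.6 0.06 0 0 0 0.008; 1 0.6 0.05 0 0 0 0.008; 1 0.6 0.05 0 0 0 0.008; 1 0.6 0.04 0 0 0 0.008; 1 0.6 0.04 0 0 0 0.008"}}

```text
time: 14.93
ee_pos: [0.5372, 0.0211, 0.0604]
orientation: [2.073, 2.361, -0.0]
wrist_force: [-0.1, 0.7, -6.9]
grip_width: 0.0509
grip_force: 67.4
```

Call:
{"op": "jog_arm", "data": {"series": "1 0.6 0.03 0 0 0 0.008; 1 0.6 0.03 0 0 0 0.008; 1 0.6 0.02 0 0 0 0.009; 1 0.6 0.02 0 0 0 0.008; 1 0.5 0.01 0 0 0 0.009"}}

```text
time: 15.35
ee_pos: [0.5316, 0.0939, 0.0603]
orientation: [-2.121, -2.317, 0.0]
wrist_force: [0.4, -0.4, -6.4]
grip_width: 0.0508
grip_force: 67.4
```

Call:
{"op": "jog_arm", "data": {"series": "1 0 0 0.2 0 0 0; 1 0 0 0.2 0 0 0; 1 0 0 0.2 0 0 0; 1 0 0 0.08 0 0 0; 1 0 0 0 0 0 0"}}

```text
time: 15.77
ee_pos: [0.5312, 0.092, 0.0421]
orientation: [-2.121, -2.316, 0.003]
wrist_force: [-0.3, 0.3, -6.7]
grip_width: 0.0503
grip_force: 67.3
```

Call:
{"op": "jog_arm", "data": {"series": "1 0 0 0.06 0 0 0; 1 0 0 0 0 0 0"}}

```text
time: 15.93
ee_pos: [0.5319, 0.0923, 0.0418]
orientation: [2.122, 2.317, -0.001]
wrist_force: [-0.1, 0.2, -6.8]
grip_width: 0.0508
grip_force: 67.3
```

```bash
python3 - <<'E'
from plan import *
o=manip.observe(); r=R.from_rotvec(o["orientation"]).as_matrix(); print(o["ee_pos"].round(4),r.round(4).tolist(),o["wrist_force"].round(1))
u=np.array([.0884,-.9961,0]); wp=np.array([.5204,.2306,0]); dd=o["ee_pos"]-wp
print('out',dd@u,'side',dd@np.array([.9961,.0884,0]),'yaw',np.arctan2(r[1,0],r[0,0])-np.pi/2)
E
```

```text
[0.5319 0.0923 0.0418] [[-0.0877, 0.9962, -0.0002], [0.9962, 0.0877, -0.0003], [-0.0003, -0.0002, -1.0]] [-0.1  0.2 -6.8]
out 0.13874146313034197 side -0.0008020601161486474 yaw 0.08776804479075806
```

Call:
{"op": "jog_arm", "data": {"series": "1 0 0 0.03 0 0 0; 1 0 0 0 0 0 0"}}

```text
time: 16.1
ee_pos: [0.5321, 0.0926, 0.0414]
orientation: [2.121, 2.317, 0.0]
wrist_force: [-0.5, 0.1, -7.4]
grip_width: 0.051
grip_force: 67.3
```

Call:
{"op": "jog_arm", "data": {"series": "1 0 0 0.03 0 0 0; 1 0 0 0 0 0 0"}}

```text
time: 16.27
ee_pos: [0.5321, 0.0926, 0.0414]
orientation: [2.121, 2.317, 0.0]
wrist_force: [-2.2, -1.2, -1.7]
grip_width: 0.051
grip_force: 67.8
```

Call:
{"op": "jog_arm", "data": {"series": "1 0.1 0 0 0 0 0; 1 0.1 0 0 0 0 0; 1 0.1 0 0 0 0 0; 1 0.06 0 0 0 0 0; 1 0 0 0 0 0 0"}}

```text
time: 16.68
ee_pos: [0.5317, 0.1019, 0.0414]
orientation: [2.12, 2.316, 0.002]
wrist_force: [1.0, -3.7, 2.9]
grip_width: 0.0512
grip_force: 68.5
```

Call:
{"op": "jog_arm", "data": {"series": "1 0.05 0 -0.01 0 0 0; 1 0.05 0 0 0 0 0; 1 0.05 0 0 0 0 0; 1 0 0 0 0 0 0"}}

```text
time: 17.02
ee_pos: [0.5312, 0.1053, 0.0414]
orientation: [2.12, 2.316, 0.001]
wrist_force: [1.9, -4.9, 3.1]
grip_width: 0.0507
grip_force: 68.5
```

Call:
{"op": "jog_arm", "data": {"series": "1 0.04 0 0 0 0 0; 1 0 0 0 0 0 0"}}

```text
time: 17.18
ee_pos: [0.5311, 0.1062, 0.0414]
orientation: [2.12, 2.316, 0.001]
wrist_force: [1.3, -5.8, 1.8]
grip_width: 0.0504
grip_force: 68.5
```

Call:
{"op": "jog_arm", "data": {"series": "1 0.04 0 0 0 0 0; 1 0 0 0 0 0 0"}}

```text
time: 17.35
ee_pos: [0.5311, 0.1068, 0.0414]
orientation: [2.12, 2.316, -0.001]
wrist_force: [1.5, -6.9, 2.3]
grip_width: 0.0508
grip_force: 68.5
```

Call:
{"op": "jog_arm", "data": {"series": "1 0 0 -0.04 0 0 0; 1 0 0 0 0 0 0"}}

```text
time: 17.52
ee_pos: [0.5306, 0.1074, 0.0414]
orientation: [2.121, 2.317, -0.0]
wrist_force: [1.6, -3.9, -1.3]
grip_width: 0.0511
grip_force: 67.9
```

Call:
{"op": "jog_arm", "data": {"series": "1 0.04 0 0 0 0 0; 1 0 0 0 0 0 0"}}

```text
time: 17.68
ee_pos: [0.5304, 0.1083, 0.0413]
orientation: [2.121, 2.317, -0.001]
wrist_force: [1.3, -5.1, -1.1]
grip_width: 0.0507
grip_force: 67.9
```

```bash
python3 - <<'E'
from bench import manip
o=manip.observe(); print(o["ee_pos"].round(4),o["wrist_force"].round(1))
import pickle
pickle.dump({k:manip.get_image(k) for k in("scene","top","wrist")},open("im5.pkl","wb"))
from stone import *
I=pickle.load(open("im5.pkl","rb")); 
s0=pickle.load(open("im3.pkl","rb"))[1]
# profile of the board's foot row change: compare scene pictures in the board area
a=I["scene"]["img"].astype(int); b=s0["img"].astype(int)
P=np.array([[.5252-.05,.1797+.02,.12]]); print(proj(s0,P))
# front-face line of stone side: walk along stone axis on its +x side at z=.035 and print colours in scene
u=np.array([.0884,-.9961,0]); v=np.array([.9961,.0884,0]); wp=np.array([.5204,.2306,0])
for out in range(48,74,2):
    p=wp+u*out/1e3+v*.028+[0,0,.033]; q=proj(s0,p)[0].round().astype(int); print(out,q,a[q[1],q[0]],b[q[1],q[0]])
E
```

```text
[0.5304 0.1083 0.0413] [ 1.3 -5.1 -1.1]
[[379.3673151 170.8076638]]
48 [394 211] [83 55 33] [80 55 33]
50 [393 211] [27 25 25] [49 32 22]
52 [393 211] [27 25 25] [49 32 22]
54 [393 212] [49 34 24] [59 39 26]
56 [392 212] [26 28 28] [52 36 23]
58 [392 212] [26 28 28] [52 36 23]
60 [391 213] [28 29 29] [52 39 33]
62 [391 213] [28 29 29] [52 39 33]
64 [391 214] [33 35 34] [46 46 46]
66 [390 214] [28 30 29] [45 46 46]
68 [390 214] [28 30 29] [45 46 46]
70 [389 215] [29 30 30] [45 46 44]
72 [389 215] [29 30 30] [45 46 44]
```

Call:
{"op": "jog_arm", "data": {"series": "1 0 0 -0.03 0 0 0; 1 0 0 0 0 0 0"}}

```text
time: 18.0
ee_pos: [0.5298, 0.1089, 0.0414]
orientation: [-2.12, -2.316, 0.001]
wrist_force: [0.3, -3.2, -6.1]
grip_width: 0.0506
grip_force: 67.6
```

```bash
python3 - <<'E'
from stone import *
import pickle
I=pickle.load(open("im5.pkl","rb")); s0,t0=pickle.load(open("im3.pkl","rb"))[1:]
# sub-pixel shift of the board between release and now, from the scene and top views
for n,a,b in(("scene",s0,I["scene"]),("top",t0,I["top"])):
    for lab,(x0,x1,z0,z1) in {"upper":(-50,50,110,190),"lower":(-58,-30,5,90),"lowerR":(34,58,5,90)}.items():
        Rb=R.from_euler('ZX',[.0885,-.349]); P=Rb.apply(np.array([[x,-8,z] for x in(x0,x1) for z in(z0,z1)])/1e3)+[.5252,.1797,.0327]
        q=proj(a,P); lo=q.min(0).astype(int); hi=q.max(0).astype(int)
        f=lambda d:cv2.cvtColor(d["img"],cv2.COLOR_RGB2GRAY)[lo[1]-3:hi[1]+3,lo[0]-3:hi[0]+3].astype(np.float32)
        A,B=f(a),f(b); sh,r=cv2.phaseCorrelate(A,B,cv2.createHanningWindow(A.shape[::-1],cv2.CV_32F)); print(n,lab,np.round(sh,2),round(r,2))
E
```

```text
scene upper [-28.9  -15.06] 0.08
scene lower [  3.74 -11.18] 0.18
scene lowerR [0.83 0.36] 0.67
top upper [-1.91 27.2 ] 0.17
top lower [0.54 0.6 ] 0.91
top lowerR [0.51 1.6 ] 0.96
```

With almost no weight on the slab there is still a 3 N reaction along y, so the stone's end is against the board's foot. I'll set it down, release and retreat upward.

Call:
{"op": "jog_arm", "data": {"series": "1 0 0 0.03 0 0 0; 1 0 0 0 0 0 0; 0.2 0 0 0 0 0 0; -0.4 0 0 0 0 0 0; -1 0 0 0 0 0 0"}}

```text
time: 18.42
ee_pos: [0.5311, 0.109, 0.0425]
orientation: [2.12, 2.317, 0.003]
wrist_force: [-0.5, 1.1, 0.3]
grip_width: 0.0704
grip_force: 0.0
```

Call:
{"op": "jog_arm", "data": {"series": "-1 0 0 0 0 0 0; -1 -0.02 0 -0.2 0 0 0; -1 -0.02 0 -0.4 0 0 0; -1 -0.05 0 -0.6 0 0 0; -1 -0.05 0 -0.8 0 0 0"}}

```text
time: 18.83
ee_pos: [0.5302, 0.1049, 0.092]
orientation: [-2.12, -2.317, 0.002]
wrist_force: [0.6, -0.1, -0.1]
grip_width: 0.0854
grip_force: 0.0
```

Call:
{"op": "jog_arm", "data": {"series": "-1 -0.4 0 -0.8 0 0 0; -1 -0.6 0 -0.8 0 0 0; -1 -0.8 0 -0.8 0 0 0; -1 -0.8 0 -0.6 0 0 0; -1 -0.8 0 0 0 0 0"}}

```text
time: 19.25
ee_pos: [0.54, 0.0196, 0.1728]
orientation: [2.116, 2.313, 0.009]
wrist_force: [1.0, -0.2, 0.7]
grip_width: 0.0854
grip_force: 0.0
```

```bash
python3 - <<'E'
from stone import *
import pickle
o=manip.observe(); print(o["time"],o["ee_pos"].round(4),o["wrist_force"].round(1))
I={k:manip.get_image(k) for k in("scene","top","wrist")}; pickle.dump(I,open("im6.pkl","wb"))
p0=[.531,.118,.0885]
for k in I:
    try: print(k,fitstone([I[k]],p0))
    except Exception as e: print(k,e)
d=I["wrist"]; print('hull',proj(d,hull(p0)).min(0),proj(d,hull(p0)).max(0))
# board front lower edge etc. in wrist view: brown boundary seen beside the stone
im=d["img"].astype(int); br=(im[...,0]-im[...,2]>.35*im[...,0])&(im[...,0]>40)
u=np.array([.0884,-.9961,0]); v=np.array([.9961,.0884,0]); wp=np.array([.5204,.2306,0])
for sx in(-.05,-.04,.04,.05):
    out=[o for o in np.arange(40,75,.5) if (lambda q: 0<=q[1]<420 and 0<=q[0]<560 and br[q[1],q[0]])(proj(d,wp+u*o/1e3+v*sx+[0,0,.0355])[0].round().astype(int))]
    print(sx,'brown until out',max(out) if out else None)
pr=proj(d,np.array([wp+u*.059+v*x+[0,0,.0355] for x in(-.06,0,.06)])); print(pr.round(0).tolist())
E
```

```text
19.25 [0.54   0.0196 0.1728] [ 1.  -0.2  0.7]
scene (array([0.52981112, 0.11873151, 0.06659046]), np.float64(0.2570671378091873), [1132])
top (array([ 0.535     ,  0.13266667, -0.09816667]), np.float64(0.25416666666666665), [1200])
wrist (array([0.53015152, 0.11947053, 0.09149047]), np.float64(0.03314967860422406), [10890])
hull [241.56663861 -11.49982997] [312.3966269  159.00621198]
-0.05 brown until out 55.0
-0.04 brown until out 55.5
0.04 brown until out 55.0
0.05 brown until out 55.0
[[201.0, 15.0], [276.0, 15.0], [351.0, 15.0]]
```

```bash
python3 -c "
from bench import manip
print(manip.close_job())"
```

```text
the job is handed in; nothing more can be done
None
```

I've handed the job in at 19 s: the teak board leans square against about the middle of the upstand at roughly 18–19° from upright, and the grinding stone lies end-on with one end against the middle of its foot (a last measurement left room for a gap of about 1 mm); the other things were not touched.

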